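# Close the clay tub

## Task

Close the tub of clay so that it stays damp: take the lid from the sloping draining rack, set it squarely on the tub and press its two ends down until both end tabs have snapped under the rim and the lid lies flat all round. Leave the tub standing with its clay inside, and the pots nearby where they are.

Things in the scene. Friction and masses are not known exactly. Their poses are not given: they have to be found in the camera images.
- tub: Milky grey plastic storage tub, rectangular, open at the top, loose, 0.35 kg, a lump of clay inside. Origin: centre of its underside; z up; long side along its y. Outside 94 mm (x) by 124 mm (y), 76 mm high, walls 3 mm, mouth 88 by 118 mm; a 3 mm thick rim flange stands out 4 mm all round the top (102 by 132 mm).
- tub_rim (a point): Centre of the tub's mouth, at the height of its rim top (76 mm above the tub's origin).
- clay: Grey lump of wedged clay, 69 x 81 x 53 mm, 0.3 kg, lying in the tub below the rim. Origin: centre of its underside.
- rack: Wooden draining rack, fixed: a ladder of dowels that slopes at 35 degrees from horizontal and faces its own -x (low at -x, high at +x), about 150 mm wide, 130 mm deep, 110 mm high; a stop dowel along its low edge keeps the lid from sliding down. Origin: on the table below its middle; z up.
- lid: Milky grey plastic snap lid, about 0.12 kg, on the rack right side up, so tilted 35 degrees with its x pointing up the slope. Origin: centre of the underside of its 3 mm plate, 104 (x) by 134 mm (y), which rests on the rim when closed (origin then at tub_rim). z: out of its top. A skirt below it, 86 by 116 mm, 16 mm deep, lower edge rounded, enters the mouth with 1 mm to spare all round.
- lid_grip (a point): Middle of the lid's bridge handle, 22.5 mm above the lid's origin (19.5 mm above the plate's top). Bar along the lid's y, 14 mm wide, 56 mm long, its top 29 mm above the origin; grip across the lid's x. The lid fits the tub either way round (half turn).
- press_a (a point): On the plate's top (3 mm above the lid's origin), 47 mm along +y from the lid's middle, 10 mm inward of the hinge of tab_a: where to press this end down. Laid on the tub, the lid stops on its tabs about 11 mm above its closed height; pressing here straight down with about 10 to 20 N snaps the tab.
- press_b (a point): The same at the -y end, for tab_b.
- tab_a (a joint): Spring tab at the lid's +y end, 40 mm wide, hinged 57 mm from the middle, hanging 12 mm below the plate outside the tub's rim with a catch bead on its inner face. Angle in rad: 0 at rest and when snapped under the rim; pushed up to about 0.25 while its bead rides over the rim, then it springs back to 0.
- tab_b (a joint): The same at the lid's -y end.
- counter_scale: Obstacle, fixed: blue weighing scale with a flat plate on top, 230 x 210 mm, 178 mm tall, standing between the robot's start and the work. Origin: centre of its underside.
- small_3: Bystander: small narrow-necked pot, 48 mm wide, 64 mm tall, standing by the scale. Origin: centre of its underside.
- small_4: Bystander: small narrow-necked pot, 44 mm wide, 60 mm tall, standing by the scale. Origin: centre of its underside.
- cook_tan: Bystander: tan cooking pot with a handle, 116 x 126 x 132 mm. Origin: centre of its underside.
Mind the look-alikes: they are no part of the job. What is shaped like the lid but red is not meant.

How it is judged:
At the end, for the whole second after the job is handed in: The lid is closed on the tub: its plate within 2.5 mm of the rim at both ends and centred within 5 mm, both tabs sprung back (under 0.08 rad), lid and tub at rest, the tub standing upright on the table (tilt under 0.06 rad) with the clay inside it (z of press_a in the frame of tub between 0.0765 and 0.0815 m and z of press_b in the frame of tub between 0.0765 and 0.0815 m and distance between lid and tub_rim below 0.005 m and angle between the y axis of lid and the y axis of tub, either way round below 0.06 rad and value of joint each of tab_a, tab_b below 0.08 rad and angle between tub's own z axis and vertical below 0.06 rad and height (world z) of tub below 0.01 m and angle between lid's own z axis and vertical below 0.1 rad and horizontal distance between clay and tub below 0.035 m and z of clay in the frame of tub below 0.03 m and linear speed of each of lid, tub below 0.02 m/s); the robot touches nothing.
It fails at once if the larger small pot is moved more than 30 mm or tipped (distance of small_3 from where it was at the start of the episode above 0.03 m or angle between small_3's own z axis and vertical above 0.5 rad).
It fails at once if the smaller small pot is moved more than 30 mm or tipped (distance of small_4 from where it was at the start of the episode above 0.03 m or angle between small_4's own z axis and vertical above 0.5 rad).
It fails at once if the tan cooking pot is moved more than 30 mm or tipped (distance of cook_tan from where it was at the start of the episode above 0.03 m or angle between cook_tan's own z axis and vertical above 0.5 rad).
It also fails if it takes over 64 s, if anything falls off the work surface, if the arm or the gripper's body presses on something with over 40 N, if the wrist force passes 120 N, or if a joint passes its speed limit or range.

## Robot

A 6-joint arm with a two-finger parallel gripper is mounted at the origin on the work surface; the furniture and walls round the work are solid. World frame = base frame: x ahead of the robot, y to its left, z up, the work surface at z = 0. Lengths are in m, angles in rad, forces in N, time in s.
With the tool pointing down it reaches from about 0.35 to 0.775 m from the base axis. Payload 5.5 kg.
Tool frame: the origin (TCP) lies on the centre line of the jaws, within the pads' length; the fingertips stand 19 mm ahead of it and the grasp point (between the pads) is the TCP; z points along the fingers, y is the line along which they close (so a half turn about z gives the same grasp; the last joint's range is limited). The gripper opens to 85 mm and grips with 20 to 120 N. Pads are 22 mm wide; open, the fingers measure 114 mm over their backs; the gripper's body (76 mm by 85 mm) begins 54 mm behind the grasp point. The pads swing forward as they close: fully open they stand 13 mm farther back than shut.
Start: joints at [-1.452, 0.313, 0.046, 1.304, 0, 1.431], TCP at [0.147, -0.556, 0.25] pointing down, gripper open.
Joint ranges: [-2.76, 2.76], [-0.86, 1.69], [-1.03, 1.26], [-2.2, 2.34], [-1.47, 1.5], [-3.14, 3.14]. Speed limits (rad/s): [2.57, 2.57, 3.14, 3.14, 3.14, 3.14].

## Interface

Orientations are given as a rotation vector (axis times angle).
In Python, from rig import get_obs, grab_frame, hand_in gives the robot as it stands.
- The arm moves only by the tool drive_tool, never from a script. Its argument "rows" is a list of rows, each an object of numbers: "tx", "ty", "tz": the shift along the tool's x, y, z in mm; "rx", "ry", "rz": the turn, a rotation vector about the tool's x, y, z in degrees; "jaw": the closure, from 0 (fully open) to 1 (shut). In form: [{"tx": .., "ty": .., "tz": .., "rx": .., "ry": .., "rz": .., "jaw": ..}, ...]. A call has 1 to 5 rows; each row shifts and turns the commanded pose from where the row before left it, along the tool's axes as they then stand; what a row does not reach is not made up. A row lasts 1/12 s, in which the tool goes at most 41.7 mm and 7.16 degrees, less where a joint would pass 70% of its speed; a pose out of reach is approached as far as the arm can. A call is refused whole if a number of a shift passes 41.7 or a number of a turn 7.16, either way. A call with a gripper value outside its range is refused whole. The fingers move at their own pace and stop on an object; the grip force is fixed at half the most. Time passes only in rows, so rows that do not move let the fingers close. It gives the time, the measured TCP pose, the force, the opening and the grip force at its end, in the units of the state.
- get_obs(): the state, without advancing time (a new reading comes with each control period).
- grab_frame(name): name is "scene" or "side" or "wrist"; returns a dict with "pixels" (480x640x3 uint8, red, green, blue), "camera_matrix" (3x3 intrinsics, pixels), "k1" (the pictures are not rectified: a ray, as slopes to the right and down, at radius r is drawn at 1 + k1 r^2 times it, then the intrinsics apply), "R" (3x3) and "t" (3): a world point X has camera coordinates R X + t; the wrist camera has in their place "tool_from_camera" (4x4, takes a point from camera to tool coordinates, whose origin is the TCP and whose axes are the flange's). Camera axes: x right, y down, z forward; pixel columns grow to the right and rows downward; lengths in m; the calibration is good to about 2 mm. A picture is of the moment at which its call begins: read the wrist's pose just before it. There is no depth.
- hand_in(): hands the job in; it is judged then, once.
The state is a dict: "time_s": time; "qpos": joint angles; "dq": joint speeds; "joint_efforts": joint torques, N m; "tool_pos": TCP position; "eef_rot": TCP orientation; "ft_force": force on the tool from outside, world axes, zero at the start; "ft_torque": the same for the moment, N m; "opening": opening from 0.0 (shut) to 1.0 (fully open); "grip_force": force on a finger pad.
Only numpy, scipy, OpenCV 4.12 (cv2) and the standard library are available. Lean on these libraries where they do the work, as an engineer would, in place of code of your own. Each camera call takes 0.05 s, during which the arm holds its last target. There are 200 camera calls.

## Working session

There is one attempt and no reset: what is moved stays moved. The work goes in short steps, Python scripts to look and compute and a tool call to move; the robot and the scene stay as the last step left them, time stands still between calls to the robot, and variables do not carry over. Pictures are saved under pics/ and viewed, at most 10 in all, crops included, and the job is handed in when it is done.

Besides the shell and the picture viewer there is one more tool, called after "Call:" as name([rows], argument=value, ...), one row to a line, values as JSON. drive_tool: Moves the arm, as the interface text tells. Its arguments: {"type":"object","properties":{"rows":{"type":"array"}},"required":["rows"]}

```bash
ls; mkdir -p pics
cat > h.py <<'E'
import numpy as np,cv2,pickle
from rig import get_obs,grab_frame
from scipy.spatial.transform import Rotation as R
def snap(n,f):
    o=get_obs(); g=grab_frame(n)
    if n=='wrist':
        T=np.eye(4);T[:3,:3]=R.from_rotvec(o['eef_rot']).as_matrix();T[:3,3]=o['tool_pos']
        W=np.linalg.inv(T@np.array(g['tool_from_camera'])); g['R']=W[:3,:3]; g['t']=W[:3,3]
    g['R']=np.array(g['R']);g['t']=np.array(g['t'])
    cv2.imwrite(f'pics/{f}.png',g['pixels'][:,:,::-1]); pickle.dump(g,open(f'pics/{f}.pkl','wb')); return g
def load(f): return pickle.load(open(f'pics/{f}.pkl','rb'))
def ray(g,u,v):
    K=np.array(g['camera_matrix']); d=np.array([(u-K[0,2])/K[0,0],(v-K[1,2])/K[1,1]]); s=d.copy()
    for _ in range(20): s=d/(1+g['k1']*(s@s))
    r=g['R'].T@np.array([*s,1.]); return -g['R'].T@g['t'], r/np.linalg.norm(r)
def onz(g,u,v,z):
    c,r=ray(g,u,v); return c+r*(z-c[2])/r[2]
def proj(g,X):
    p=np.atleast_2d(X)@g['R'].T+g['t']; s=p[:,:2]/p[:,2:]; s=s*(1+g['k1']*(s**2).sum(1,keepdims=True))
    K=np.array(g['camera_matrix']); return s*[K[0,0],K[1,1]]+[K[0,2],K[1,2]]
E
python3 - <<'E'
from h import *
a=snap('scene','s0');b=snap('side','d0')
for g in(a,b): print((-g['R'].T@g['t']).round(3), g['R'][2].round(2))
print(get_obs())
E
```

```text
pics
[0.06  0.299 0.826] [ 0.48 -0.09 -0.87]
[0.439 1.069 0.712] [ 0.02 -0.79 -0.61]
{'time_s': 0.1, 'qpos': array([-1.45160953e+00,  3.13923623e-01,  4.50941136e-02,  1.30360189e+00,
        6.54461130e-07,  1.43122423e+00]), 'dq': array([ 0.00142217, -0.00132082,  0.00197809,  0.00160584,  0.00093297,
        0.00072926]), 'joint_efforts': array([ 2.97005667e-03, -4.81726563e+01,  2.99244153e+01,  1.28189806e-02,
       -8.39461995e-05,  3.08669314e-06]), 'tool_pos': array([ 0.14708698, -0.55543012,  0.2494996 ]), 'eef_rot': array([-3.11371437e+00, -4.05113576e-01, -2.71917746e-05]), 'ft_force': array([-0.00867937,  0.0963389 , -0.80963365]), 'ft_torque': array([ 0.01596128, -0.01327827,  0.01015656]), 'grip_force': 0.0, 'opening': 1.0029979056435867}
```

View pics/s0.png

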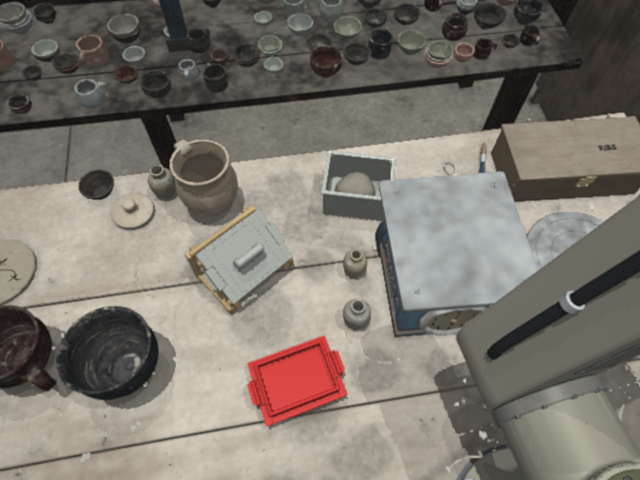

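View pics/d0.png

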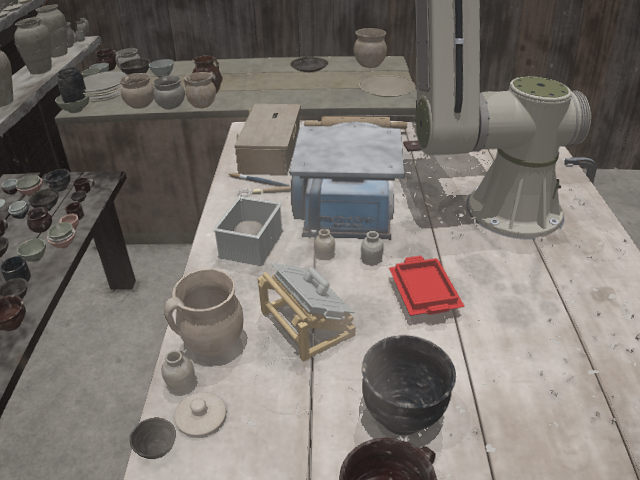

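The scene view shows the lid on its rack at about (243,257), the tub at (359,185), and the small pots at (355,263) and (357,313). The side view has the lid at (310,288) and the tub at (248,230). I'll enlarge both.

Run:
```python
from h import *
a=cv2.imread('pics/s0.png');b=cv2.imread('pics/d0.png')
c=lambda i,x,y,w,h,s:cv2.resize(i[y:y+h,x:x+w],None,fx=s,fy=s,interpolation=cv2.INTER_CUBIC)
o=np.vstack([np.hstack([c(a,180,200,130,100,3),c(a,310,135,130,100,3)]),np.hstack([c(b,250,250,130,100,3),c(b,200,180,130,100,3)])])
cv2.imwrite('pics/c0.png',o);print(o.shape)
```

```text
(600, 780, 3)
```

View pics/c0.png

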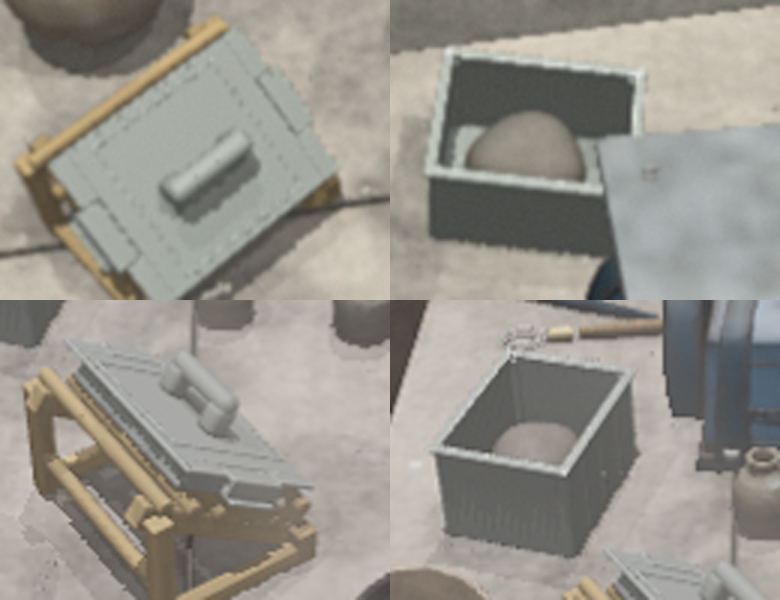

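```bash
cat > fit.py <<'E'
from h import *
from scipy.optimize import least_squares
s,d=load('s0'),load('d0')
L=lambda p:(180+p[0]/3,200+p[1]/3); T=lambda p:(310+(p[0]-390)/3,135+p[1]/3)
l=lambda p:(250+p[0]/3,250+(p[1]-300)/3); t=lambda p:(200+(p[0]-390)/3,180+(p[1]-300)/3)
def fit(obs,x0,mk):
    f=lambda x:np.concatenate([(proj(g,mk(x,np.array(X)))[0]-np.array(p)) for g,X,p in obs])
    r=least_squares(f,x0,loss='soft_l1'); return r.x,f(r.x).reshape(-1,2).round(1)
# tub
a,b=.051,.066
tub=lambda x,X:R.from_euler('z',x[2]).apply(X)+[x[0],x[1],0]
best=None
for y in np.arange(0,3.1,.3):
    o=[(s,(a,b,.076),T((447,52))),(s,(a,-b,.076),T((645,72))),(s,(-a,b,.076),T((428,172))),
       (d,(a,b,.076),t((435,450))),(d,(a,-b,.076),t((512,355))),(d,(-a,-b,.076),t((633,372))),(d,(-a,b,.076),t((563,470)))]
print('tub',fit(o,[.6,.1,0],tub))
a,b=.052,.067
def lid(x,X): return (R.from_euler('z',x[3])*R.from_euler('y',-35,degrees=True)).apply(X)+x[:3]
o=[(s,(a,-b,.003),L((228,27))),(s,(a,b,.003),L((48,160))),(s,(-a,b,.003),L((185,298))),(s,(-a,-b,.003),L((340,175))),
   (d,(a,-b,.003),l((66,342))),(d,(a,b,.003),l((185,486))),(d,(-a,b,.003),l((313,488)))]
for y in(0.6,-.3):
  x,r=fit(o,[.55,.3,.08,y],lid);print('lid',x,r.tolist(),'grip',lid(x,np.array([0,0,.0225])))
  print(proj(s,lid(x,np.array([[0,.028,.029],[0,-.028,.029]]))),proj(d,lid(x,np.array([[0,.028,.029],[0,-.028,.029]]))))
for n,p,z in(('s3',(357,325),0),('s4',(355,273),0),('scale',(388,182),.178),('scale',(508,174),.178)):print(n,onz(s,*p,z))
E
python3 fit.py
```

```text
tub (array([ 0.60417798,  0.12870244, -0.30692297]), array([[-0.4, -1.5],
       [ 1.4, -0.3],
       [-1.4,  1.2],
       [-2.5, -0.3],
       [-0.7, -2.4],
       [ 2.4, -1. ],
       [ 1.4,  1.6]]))
lid [0.470319   0.3555891  0.07234671 0.58445729] [[3.4, -0.4], [0.3, 1.4], [-8.0, 4.6], [-0.2, -2.0], [-1.2, 0.1], [0.1, -3.9], [0.1, 1.3]] grip [0.45955569 0.34846855 0.09077763]
[[237.51138669 265.63047083]
 [263.73608582 245.47620869]] [[328.25236891 285.29772089]
 [310.55482802 267.83201638]]
lid [0.470319   0.3555891  0.07234671 0.58445728] [[3.4, -0.4], [0.3, 1.4], [-8.0, 4.6], [-0.2, -2.0], [-1.2, 0.1], [0.1, -3.9], [0.1, 1.3]] grip [0.45955569 0.34846855 0.09077763]
[[237.51138659 265.6304709 ]
 [263.73608582 245.47620886]] [[328.25236896 285.29772097]
 [310.55482819 267.8320164 ]]
s3 [0.34108251 0.18187004 0.        ]
s4 [ 4.40798448e-01  1.65258479e-01 -1.11022302e-16]
scale [0.51043155 0.10898587 0.178     ]
scale [ 0.49449588 -0.08792182  0.178     ]
```

```bash
cat > plan.py <<'E'
from h import *
import json,math
def cur():
    o=get_obs(); return np.array(o['tool_pos']),R.from_rotvec(o['eef_rot'])
def lidrot(yaw,tilt): # tool rot: x along lid y, y along lid x, z into lid
    m=(R.from_euler('z',yaw)*R.from_euler('y',-tilt,degrees=True)).as_matrix()
    return R.from_matrix(np.column_stack([m[:,1],m[:,0],-m[:,2]]))
def steps(p,r,P,Q,n,cyl=False):
    """equal rows from (p,r) to (P,Q); returns rows, end pose with rounded numbers"""
    rv=(r.inv()*Q).as_rotvec(); out=[]; p0,r0=p,r
    c=lambda p:np.array([math.hypot(p[0],p[1]),math.atan2(p[1],p[0]),p[2]])
    for i in range(1,n+1):
        f=i/n; tgt=c(p0)+(c(P)-c(p0))*f; t=np.array([tgt[0]*math.cos(tgt[1]),tgt[0]*math.sin(tgt[1]),tgt[2]]) if cyl else p0+(P-p0)*f
        q=r0*R.from_rotvec(rv*f)
        d=np.round(r.inv().apply(t-p),0 if n>3 else 1); a=np.round(np.degrees((r.inv()*q).as_rotvec()),1)
        assert abs(d).max()<=.0417*1e3; 
        out.append(dict(zip(('tx','ty','tz','rx','ry','rz'),[*d,*a])))
    return out
def rows(p,r,P,Q,n,cyl=False,nd=0):
    rv=(r.inv()*Q).as_rotvec(); p0,r0=p,r
    c=lambda p:np.array([math.hypot(p[0],p[1]),math.atan2(p[1],p[0]),p[2]])
    for i in range(1,n+1):
        f=i/n; g=c(p0)+(c(P)-c(p0))*f
        t=np.array([g[0]*math.cos(g[1]),g[0]*math.sin(g[1]),g[2]]) if cyl else p0+(P-p0)*f
        d=np.round(1e3*r.inv().apply(t-p),nd); a=np.round(np.degrees((r.inv()*(r0*R.from_rotvec(rv*f))).as_rotvec()),1)
        assert abs(d).max()<=41.7 and abs(a).max()<=7.16,(d,a)
        p=p+r.apply(d/1e3); r=r*R.from_rotvec(np.radians(a))
        print(i,*[f'{k}:{v+0:g}' for k,v in zip(('tx','ty','tz','rx','ry','rz'),[*d,*a]) if v])
    print('end',p.round(4)); return p,r
E
sed -i '/^def steps/,/return out$/d' plan.py
python3 - <<'E'
from plan import *
p,r=cur(); G=np.array([.4596,.3485,.0908]); Q=lidrot(.584,35); n=-Q.as_matrix()[:,2]
p,r=rows(p,r,p+[0,0,.06],r,2)
az=math.atan2(.3105,.402)
p,r=rows(p,r,np.array([.51*math.cos(az),.51*math.sin(az),.30]),lidrot(.584,0),29,True)
p,r=rows(p,r,G+n*.12,Q,5)
g=grab_frame('wrist');print(np.round(g['tool_from_camera'],3),g['camera_matrix'])
E
```

```text
1 tz:-30
2 tz:-30
end [ 0.1471 -0.5555  0.3095]
1 tx:39 ty:-4 rz:-3.7
2 tx:39 ty:-3 tz:1 rz:-3.8
3 tx:38 ty:-4 rz:-3.7
4 tx:38 ty:-4 rz:-3.8
5 tx:39 ty:-4 tz:1 rz:-3.7
6 tx:38 ty:-4 rz:-3.8
7 tx:38 ty:-4 rz:-3.7
8 tx:37 ty:-4 tz:1 rz:-3.8
9 tx:38 ty:-4 rz:-3.7
10 tx:37 ty:-5 tz:1 rz:-3.8
11 tx:37 ty:-4 rz:-3.7
12 tx:38 ty:-5 rz:-3.8
13 tx:36 ty:-4 tz:1 rz:-3.7
14 tx:37 ty:-5 ry:-0.1 rz:-3.7
15 tx:37 ty:-5 rz:-3.8
16 tx:36 ty:-5 tz:1 rz:-3.7
17 tx:36 ty:-5 rz:-3.8
18 tx:36 ty:-5 rz:-3.7
19 tx:36 ty:-5 tz:1 rz:-3.8
20 tx:36 ty:-5 rz:-3.7
21 tx:36 ty:-5 rz:-3.8
22 tx:35 ty:-5 tz:1 rz:-3.7
23 tx:35 ty:-6 rz:-3.8
24 tx:36 ty:-5 rz:-3.7
25 tx:34 ty:-6 tz:1 rz:-3.8
26 tx:35 ty:-5 rz:-3.7
27 tx:35 ty:-6 rz:-3.7
28 tx:34 ty:-6 tz:1 rz:-3.8
29 tx:35 ty:-6 rz:-3.7
end [0.4033 0.312  0.3001]
1 tz:22 rx:-7
2 ty:-3 tz:22 rx:-7
3 ty:-6 tz:22 rx:-7
4 tx:-1 ty:-8 tz:20 rx:-7
5 ty:-11 tz:20 rx:-7
end [0.4025 0.3103 0.1888]
[[-0.    -0.947 -0.32   0.082]
 [ 1.    -0.    -0.    -0.001]
 [ 0.    -0.32   0.947 -0.124]
 [ 0.     0.     0.     1.   ]] [[413.96985449   0.         313.33772837]
 [  0.         413.96985449 241.05284846]
 [  0.           0.           1.        ]]
```

Call:
drive_tool([
  {"tz":-30},
  {"tz":-30},
  {"tx":39,"ty":-4,"rz":-3.7},
  {"tx":39,"ty":-3,"rz":-3.8},
  {"tx":38,"ty":-4,"rz":-3.7},
])

```text
schema error: expected keys tx, ty, tz, rx, ry, rz, jaw
```

Call:
drive_tool([
  {"tx":38,"ty":-4,"rz":-3.8},
  {"tx":39,"ty":-4,"rz":-3.7},
  {"tx":38,"ty":-4,"rz":-3.8},
  {"tx":38,"ty":-4,"rz":-3.7},
  {"tx":37,"ty":-4,"rz":-3.8},
])

```text
schema error: expected keys tx, ty, tz, rx, ry, rz, jaw
```

Call:
drive_tool([
  {"tx":38,"ty":-4,"rz":-3.7},
  {"tx":37,"ty":-5,"rz":-3.8},
  {"tx":37,"ty":-4,"rz":-3.7},
  {"tx":38,"ty":-5,"rz":-3.8},
  {"tx":36,"ty":-4,"rz":-3.7},
])

```text
schema error: expected keys tx, ty, tz, rx, ry, rz, jaw
```

Call:
drive_tool([
  {"tx":37,"ty":-5,"rz":-3.7},
  {"tx":37,"ty":-5,"rz":-3.8},
  {"tx":36,"ty":-5,"rz":-3.7},
  {"tx":36,"ty":-5,"rz":-3.8},
  {"tx":36,"ty":-5,"rz":-3.7},
])

```text
schema error: expected keys tx, ty, tz, rx, ry, rz, jaw
```

Call:
drive_tool([
  {"tx":36,"ty":-5,"rz":-3.8},
  {"tx":36,"ty":-5,"rz":-3.7},
  {"tx":36,"ty":-5,"rz":-3.8},
  {"tx":35,"ty":-5,"rz":-3.7},
  {"tx":35,"ty":-6,"rz":-3.8},
])

```text
schema error: expected keys tx, ty, tz, rx, ry, rz, jaw
```

Call:
drive_tool([
  {"tx":36,"ty":-5,"rz":-3.7},
  {"tx":34,"ty":-6,"rz":-3.8},
  {"tx":35,"ty":-5,"rz":-3.7},
  {"tx":35,"ty":-6,"rz":-3.7},
  {"tx":34,"ty":-6,"tz":4,"rz":-3.8},
])

```text
schema error: expected keys tx, ty, tz, rx, ry, rz, jaw
```

Call:
drive_tool([
  {"tx":35,"ty":-6,"tz":6,"rz":-3.7},
  {"tz":22,"rx":-7},
  {"ty":-3,"tz":22,"rx":-7},
  {"ty":-6,"tz":22,"rx":-7},
  {"tx":-1,"ty":-8,"tz":20,"rx":-7},
])

```text
schema error: expected keys tx, ty, tz, rx, ry, rz, jaw
```

Call:
drive_tool([
  {"ty":-11,"tz":20,"rx":-7},
  {},
  {},
])

```text
schema error: expected keys tx, ty, tz, rx, ry, rz, jaw
```

Run:
```python
from plan import *
g=snap('wrist','w1'); p,r=cur(); print(p,get_obs()['time_s'])
x=np.array([.4703,.3556,.0723]);Q=R.from_euler('z',.584)*R.from_euler('y',-35,degrees=True)
for X in [(0,.028,.029),(0,-.028,.029),(.052,.067,.003),(.052,-.067,.003),(-.052,.067,.003),(-.052,-.067,.003)]: print(X,proj(g,Q.apply(X)+x).round(0))
```

```text
[ 0.14711679 -0.55558173  0.24974767] 0.2
(0, 0.028, 0.029) [[7339. 4575.]]
(0, -0.028, 0.029) [[7408. 5078.]]
(0.052, 0.067, 0.003) [[17815. 11096.]]
(0.052, -0.067, 0.003) [[20405. 15912.]]
(-0.052, 0.067, 0.003) [[1556.  952.]]
(-0.052, -0.067, 0.003) [[1383. 1021.]]
```

View pics/w1.png

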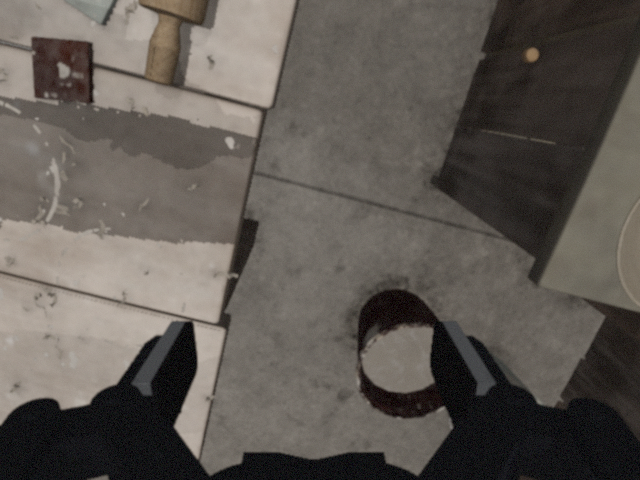

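The rows need all seven keys, so nothing moved. The picture only shows the table edge and floor at the start pose. I'll resend with full rows.

Call:
drive_tool([
  {"tx":0,"ty":0,"tz":-30,"rx":0,"ry":0,"rz":0,"jaw":0},
  {"tx":0,"ty":0,"tz":-30,"rx":0,"ry":0,"rz":0,"jaw":0},
  {"tx":39,"ty":-4,"tz":0,"rx":0,"ry":0,"rz":-3.7,"jaw":0},
  {"tx":39,"ty":-3,"tz":0,"rx":0,"ry":0,"rz":-3.8,"jaw":0},
  {"tx":38,"ty":-4,"tz":0,"rx":0,"ry":0,"rz":-3.7,"jaw":0},
])

```text
time_s: 0.62
tool_pos: [0.2543, -0.509, 0.3106]
eef_rot: [3.059, 0.709, 0.001]
ft_force: [0.5, 0.4, -0.3]
opening: 1.001
grip_force: 0.0
```

Call:
drive_tool([
  {"tx":38,"ty":-4,"tz":0,"rx":0,"ry":0,"rz":-3.8,"jaw":0},
  {"tx":39,"ty":-4,"tz":0,"rx":0,"ry":0,"rz":-3.7,"jaw":0},
  {"tx":38,"ty":-4,"tz":0,"rx":0,"ry":0,"rz":-3.8,"jaw":0},
  {"tx":38,"ty":-4,"tz":0,"rx":0,"ry":0,"rz":-3.7,"jaw":0},
  {"tx":37,"ty":-4,"tz":0,"rx":0,"ry":0,"rz":-3.8,"jaw":0},
])

```text
time_s: 1.03
tool_pos: [0.4017, -0.3863, 0.3099]
eef_rot: [-2.902, -1.203, 0.0]
ft_force: [0.2, -0.3, 0.4]
opening: 0.999
grip_force: 0.0
```

Call:
drive_tool([
  {"tx":38,"ty":-4,"tz":0,"rx":0,"ry":0,"rz":-3.7,"jaw":0},
  {"tx":37,"ty":-5,"tz":0,"rx":0,"ry":0,"rz":-3.8,"jaw":0},
  {"tx":37,"ty":-4,"tz":0,"rx":0,"ry":0,"rz":-3.7,"jaw":0},
  {"tx":38,"ty":-5,"tz":0,"rx":0,"ry":0,"rz":-3.8,"jaw":0},
  {"tx":36,"ty":-4,"tz":0,"rx":0,"ry":0,"rz":-3.7,"jaw":0},
])

```text
time_s: 1.45
tool_pos: [0.4972, -0.226, 0.31]
eef_rot: [-2.668, -1.658, 0.0]
ft_force: [0.4, 0.1, 0.3]
opening: 1.001
grip_force: 0.0
```

Call:
drive_tool([
  {"tx":37,"ty":-5,"tz":0,"rx":0,"ry":0,"rz":-3.7,"jaw":0},
  {"tx":37,"ty":-5,"tz":0,"rx":0,"ry":0,"rz":-3.8,"jaw":0},
  {"tx":36,"ty":-5,"tz":0,"rx":0,"ry":0,"rz":-3.7,"jaw":0},
  {"tx":36,"ty":-5,"tz":0,"rx":0,"ry":0,"rz":-3.8,"jaw":0},
  {"tx":36,"ty":-5,"tz":0,"rx":0,"ry":0,"rz":-3.7,"jaw":0},
])

```text
time_s: 1.87
tool_pos: [0.5322, -0.0467, 0.31]
eef_rot: [-2.363, -2.07, 0.0]
ft_force: [1.4, 0.5, 0.3]
opening: 0.999
grip_force: 0.0
```

Call:
drive_tool([
  {"tx":36,"ty":-5,"tz":0,"rx":0,"ry":0,"rz":-3.8,"jaw":0},
  {"tx":36,"ty":-5,"tz":0,"rx":0,"ry":0,"rz":-3.7,"jaw":0},
  {"tx":36,"ty":-5,"tz":0,"rx":0,"ry":0,"rz":-3.8,"jaw":0},
  {"tx":35,"ty":-5,"tz":0,"rx":0,"ry":0,"rz":-3.7,"jaw":0},
  {"tx":35,"ty":-6,"tz":0,"rx":0,"ry":0,"rz":-3.8,"jaw":0},
])

```text
time_s: 2.28
tool_pos: [0.5068, 0.1305, 0.3099]
eef_rot: [-1.994, -2.428, 0.0]
ft_force: [0.1, 1.5, 0.4]
opening: 0.998
grip_force: 0.0
```

Call:
drive_tool([
  {"tx":36,"ty":-5,"tz":0,"rx":0,"ry":0,"rz":-3.7,"jaw":0},
  {"tx":34,"ty":-6,"tz":0,"rx":0,"ry":0,"rz":-3.8,"jaw":0},
  {"tx":35,"ty":-5,"tz":0,"rx":0,"ry":0,"rz":-3.7,"jaw":0},
  {"tx":35,"ty":-6,"tz":0,"rx":0,"ry":0,"rz":-3.7,"jaw":0},
  {"tx":34,"ty":-6,"tz":4,"rx":0,"ry":0,"rz":-3.8,"jaw":0},
])

```text
time_s: 2.7
tool_pos: [0.4253, 0.2859, 0.3066]
eef_rot: [1.572, 2.719, 0.001]
ft_force: [0.6, 0.6, 0.5]
opening: 0.999
grip_force: 0.0
```

Call:
drive_tool([
  {"tx":35,"ty":-6,"tz":6,"rx":0,"ry":0,"rz":-3.7,"jaw":0},
  {"tx":0,"ty":0,"tz":22,"rx":-7,"ry":0,"rz":0,"jaw":0},
  {"tx":0,"ty":-3,"tz":22,"rx":-7,"ry":0,"rz":0,"jaw":0},
  {"tx":0,"ty":-6,"tz":22,"rx":-7,"ry":0,"rz":0,"jaw":0},
  {"tx":-1,"ty":-8,"tz":20,"rx":-7,"ry":0,"rz":0,"jaw":0},
])

```text
time_s: 3.12
tool_pos: [0.4021, 0.3105, 0.2206]
eef_rot: [1.364, 2.537, 0.565]
ft_force: [0.0, 0.6, -0.7]
opening: 1.002
grip_force: 0.0
```

Call:
drive_tool([
  {"tx":0,"ty":-11,"tz":20,"rx":-7,"ry":0,"rz":0,"jaw":0},
  {"tx":0,"ty":0,"tz":0,"rx":0,"ry":0,"rz":0,"jaw":0},
  {"tx":0,"ty":0,"tz":0,"rx":0,"ry":0,"rz":0,"jaw":0},
])

```text
time_s: 3.37
tool_pos: [0.3959, 0.3065, 0.1966]
eef_rot: [1.341, 2.488, 0.656]
ft_force: [1.0, 0.9, 1.4]
opening: 1.0
grip_force: 0.0
```

Run:
```python
from plan import *
g=snap('wrist','w2'); p,r=cur(); print(p,get_obs()['time_s'],get_obs()['qpos'])
x=np.array([.4703,.3556,.0723]);Q=R.from_euler('z',.584)*R.from_euler('y',-35,degrees=True)
for X in [(0,.028,.029),(0,-.028,.029),(.052,.067,.003),(.052,-.067,.003),(-.052,.067,.003),(-.052,-.067,.003)]: print(X,proj(g,Q.apply(X)+x).round(0))
```

```text
[0.40104233 0.30903369 0.20225929] 3.4167 [ 0.46394771 -0.16705667 -0.74451529  0.4720552   0.06016228  1.46814418]
(0, 0.028, 0.029) [[335. 197.]]
(0, -0.028, 0.029) [[334. 281.]]
(0.052, 0.067, 0.003) [[420. 130.]]
(0.052, -0.067, 0.003) [[406. 318.]]
(-0.052, 0.067, 0.003) [[258. 129.]]
(-0.052, -0.067, 0.003) [[266. 312.]]
```

View pics/w2.png

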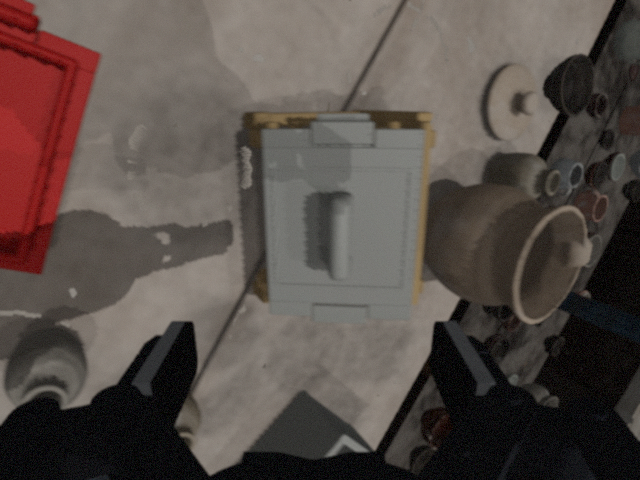

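The wrist view shows the lid from (265,130) to (410,320), with its handle from (342,197) to (340,280). That is about 7 px right of the prediction. I'll refit and check the tilt.

```bash
cat > fit2.py <<'E'
import io,contextlib
with contextlib.redirect_stdout(io.StringIO()): from fit import *
from plan import *
p,r=cur();print('tool',p,'tilt',np.degrees(np.arccos(-r.as_matrix()[2,2])),'dq',get_obs()['dq'].round(3))
w=load('w2');a,b=.052,.067
o=[(w,(a,b,.003),(423,132)),(w,(-a,b,.003),(264,130)),(w,(-a,-b,.003),(269,315)),(w,(a,-b,.003),(410,319)),(w,(0,.028,.029),(342,196)),(w,(0,-.028,.029),(340,280)),
 (s,(0,.028,.029),(237,262)),(s,(0,-.028,.029),(261,246)),(d,(0,.028,.029),(328,283)),(d,(0,-.028,.029),(306,268))]
x,res=fit(o,[.47,.355,.072,.584],lid);print(x.round(4),res.tolist())
G=lid(x,np.array([0,0,.0225]));print('grip',G)
np.save('lid.npy',np.r_[G,x[3]])
E
python3 fit2.py
```

```text
tool [0.40104233 0.30903369 0.20225929] tilt 30.047303710456045 dq [-0.002  0.015  0.164 -0.013 -0.     0.001]
[0.4734 0.3566 0.0735 0.58  ] [[2.5, -0.8], [0.1, -0.3], [1.4, -2.6], [-0.2, -0.1], [-1.0, 2.3], [-0.9, 2.1], [-0.4, 1.7], [1.9, -2.3], [-1.6, 2.2], [2.8, -0.3]]
grip [0.46263656 0.3495407  0.09196687]
```

Call:
drive_tool([
  {"tx":0,"ty":0,"tz":0,"rx":0,"ry":0,"rz":0,"jaw":0},
  {"tx":0,"ty":0,"tz":0,"rx":0,"ry":0,"rz":0,"jaw":0},
])

```text
time_s: 3.58
tool_pos: [0.4063, 0.3116, 0.2076]
eef_rot: [1.332, 2.474, 0.677]
ft_force: [0.8, -0.9, 0.1]
opening: 1.001
grip_force: 0.0
```

Run:
```python
from plan import *
p,r=cur();print(p,r.as_matrix().round(3),get_obs()['qpos'],get_obs()['dq'].round(3))
G=np.load('lid.npy');Q=lidrot(G[3],35);n=-Q.as_matrix()[:,2]
p,r=rows(p,r,G[:3]+n*.05,Q,6)
p,r=rows(p,r,G[:3],Q,5)
```

```text
[0.40632282 0.31164282 0.2076091 ] [[-0.55   0.718  0.426]
 [ 0.835  0.474  0.28 ]
 [-0.     0.51  -0.86 ]] [ 0.4638054  -0.16571683 -0.73503818  0.4698521   0.06031174  1.46810695] [ 0.001  0.003 -0.012 -0.009  0.001 -0.   ]
1 ty:-1 tz:14 rx:-0.7
2 ty:-1 tz:14 rx:-0.8
3 ty:-1 tz:14 rx:-0.7 rz:0.1
4 ty:-1 tz:14 rx:-0.7
5 tx:1 ty:-1 tz:14 rx:-0.7 ry:-0.1
6 ty:-2 tz:14 rx:-0.8
end [0.4385 0.334  0.133 ]
1 tz:10
2 tz:10
3 tz:10
4 tz:10
5 tz:10
end [0.4625 0.3497 0.092 ]
```

Call:
drive_tool([
  {"tx":0,"ty":-1,"tz":14,"rx":-0.7,"ry":0,"rz":0,"jaw":0},
  {"tx":0,"ty":-1,"tz":14,"rx":-0.8,"ry":0,"rz":0,"jaw":0},
  {"tx":0,"ty":-1,"tz":14,"rx":-0.7,"ry":0,"rz":0.1,"jaw":0},
  {"tx":0,"ty":-1,"tz":14,"rx":-0.7,"ry":0,"rz":0,"jaw":0},
  {"tx":1,"ty":-1,"tz":14,"rx":-0.7,"ry":0,"rz":0,"jaw":0},
])

```text
time_s: 4.0
tool_pos: [0.4327, 0.3304, 0.1433]
eef_rot: [1.312, 2.432, 0.748]
ft_force: [-0.3, 0.1, 0.5]
opening: 0.998
grip_force: 0.0
```

Call:
drive_tool([
  {"tx":0,"ty":-2,"tz":14,"rx":-0.8,"ry":0,"rz":0,"jaw":0},
  {"tx":0,"ty":0,"tz":0,"rx":0,"ry":0,"rz":0,"jaw":0},
  {"tx":0,"ty":0,"tz":0,"rx":0,"ry":0,"rz":0,"jaw":0},
  {"tx":0,"ty":0,"tz":0,"rx":0,"ry":0,"rz":0,"jaw":0},
])

```text
time_s: 4.33
tool_pos: [0.4358, 0.3328, 0.1297]
eef_rot: [1.308, 2.424, 0.76]
ft_force: [0.3, 0.0, -0.9]
opening: 1.003
grip_force: 0.0
```

```bash
cat > near.py <<'E'
from plan import *
p,r=cur();print(p,'tilt',np.degrees(np.arccos(-r.as_matrix()[2,2])),get_obs()['qpos'],get_obs()['dq'].round(3))
G=np.load('lid.npy');Q=lidrot(G[3],35);n=-Q.as_matrix()[:,2]
print(np.degrees((r.inv()*Q).as_rotvec()).round(1),'offset tool mm',1e3*r.inv().apply(G[:3]+n*.003-p))
E
python3 near.py
```

```text
[0.43583018 0.33276788 0.12973565] tilt 34.783772501108835 [ 0.47307971 -0.0150954  -0.87915044  0.10249767  0.06278124  1.48237671] [-0.    -0.018 -0.01  -0.01  -0.     0.   ]
[-0.2 -0.1  0. ] offset tool mm [-0.74905629  4.40734785 46.05404019]
```

Call:
drive_tool([
  {"tx":-1,"ty":4,"tz":10,"rx":-0.2,"ry":0,"rz":0,"jaw":0},
  {"tx":0,"ty":0,"tz":10,"rx":0,"ry":0,"rz":0,"jaw":0},
  {"tx":0,"ty":0,"tz":10,"rx":0,"ry":0,"rz":0,"jaw":0},
  {"tx":0,"ty":0,"tz":8,"rx":0,"ry":0,"rz":0,"jaw":0},
  {"tx":0,"ty":0,"tz":0,"rx":0,"ry":0,"rz":0,"jaw":0},
])

```text
time_s: 4.75
tool_pos: [0.4565, 0.3453, 0.0993]
eef_rot: [1.308, 2.423, 0.763]
ft_force: [-0.2, -0.4, -0.0]
opening: 1.003
grip_force: 0.0
```

Call:
drive_tool([
  {"tx":0,"ty":0,"tz":0,"rx":0,"ry":0,"rz":0,"jaw":0},
  {"tx":0,"ty":0,"tz":0,"rx":0,"ry":0,"rz":0,"jaw":0},
])

```text
time_s: 4.92
tool_pos: [0.4557, 0.345, 0.0997]
eef_rot: [1.307, 2.423, 0.763]
ft_force: [-0.2, -0.1, 0.2]
opening: 0.999
grip_force: 0.0
```

```bash
python3 near.py; python3 -c "
from h import *
snap('wrist','w3')"
```

```text
[0.4556777  0.34498382 0.09972549] tilt 34.92480663938493 [ 0.47732052  0.08367231 -0.87848662  0.00174058  0.06079826  1.48600269] [ 0.002 -0.007 -0.004 -0.006 -0.001 -0.   ]
[-0.1 -0.1  0. ] offset tool mm [-0.020178    2.37431311  8.12342037]
```

View pics/w3.png

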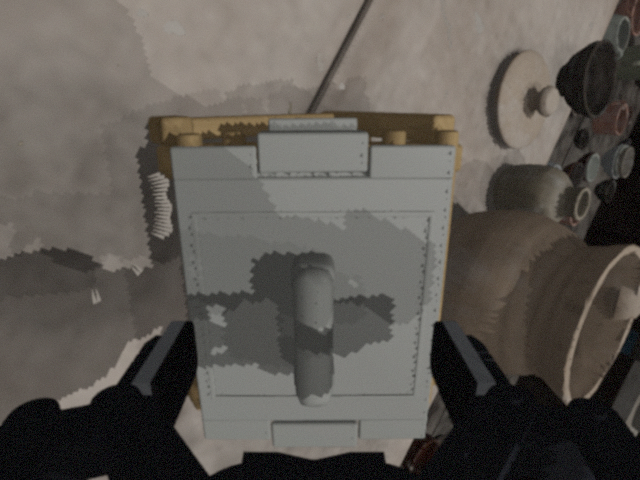

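The bar lies at column 314, midway between the fingers at 195 and 435, running straight down the picture. I'll go down 7 mm and close.

Call:
drive_tool([
  {"tx":0,"ty":1,"tz":4,"rx":0,"ry":0,"rz":0,"jaw":0},
  {"tx":0,"ty":0,"tz":4,"rx":0,"ry":0,"rz":0,"jaw":0},
  {"tx":0,"ty":0,"tz":0,"rx":0,"ry":0,"rz":0,"jaw":0},
  {"tx":0,"ty":0,"tz":0,"rx":0,"ry":0,"rz":0,"jaw":0.6},
  {"tx":0,"ty":0,"tz":0,"rx":0,"ry":0,"rz":0,"jaw":0.6},
])

```text
time_s: 5.38
tool_pos: [0.4598, 0.3478, 0.0929]
eef_rot: [1.308, 2.424, 0.762]
ft_force: [0.2, 0.1, -0.2]
opening: 0.744
grip_force: 0.0
```

Call:
drive_tool([
  {"tx":0,"ty":0,"tz":0,"rx":0,"ry":0,"rz":0,"jaw":1},
  {"tx":0,"ty":0,"tz":0,"rx":0,"ry":0,"rz":0,"jaw":1},
  {"tx":0,"ty":0,"tz":0,"rx":0,"ry":0,"rz":0,"jaw":1},
  {"tx":0,"ty":0,"tz":0,"rx":0,"ry":0,"rz":0,"jaw":1},
  {"tx":0,"ty":0,"tz":0,"rx":0,"ry":0,"rz":0,"jaw":1},
])

```text
time_s: 5.8
tool_pos: [0.4604, 0.348, 0.0938]
eef_rot: [1.307, 2.422, 0.764]
ft_force: [-2.0, -1.7, 5.1]
opening: 0.152
grip_force: 59.4
```

```bash
python3 near.py
```

```text
[0.46039394 0.34801339 0.09381833] tilt 34.9793147440711 [ 0.47866548  0.10497957 -0.87560473 -0.01771606  0.05994032  1.48746151] [-0.001 -0.002 -0.     0.     0.     0.003]
[-0.  -0.1  0. ] offset tool mm [0.0481169  1.16033259 0.07233482]
```

Run:
```python
from plan import *
p,r=cur(); Q=lidrot(.58,35);n=-Q.as_matrix()[:,2]
p,r=rows(p,r,p+n*.03+[0,0,.07],r,4)
p,r=rows(p,r,np.array([.43,.30,.29]),lidrot(.4,0),7)
Q=lidrot(-.307,0); x=Q.as_matrix()[:,0]
p,r=rows(p,r,np.array([.604,.129,.29])-x*.13,Q,9,True)
```

```text
1 ty:10 tz:-22
2 ty:10 tz:-22
3 ty:10 tz:-22
4 ty:10 tz:-21
end [0.4462 0.3385 0.188 ]
1 tx:-3 ty:4 tz:-15 rx:5 ry:-0.5 rz:1.4
2 tx:-4 ty:3 tz:-15 rx:5 ry:-0.4 rz:1.5
3 tx:-3 ty:2 tz:-15 rx:4.9 ry:-0.5 rz:1.4
4 tx:-4 ty:1 tz:-16 rx:5 ry:-0.5 rz:1.4
5 tx:-3 ty:-1 tz:-15 rx:5 ry:-0.4 rz:1.5
6 tx:-4 ty:-2 tz:-15 rx:5 ry:-0.5 rz:1.4
7 tx:-4 ty:-3 tz:-15 rx:5 ry:-0.5 rz:1.4
end [0.4298 0.2997 0.29  ]
1 tx:-34 ty:11 rz:4.5
2 tx:-34 ty:11 rz:4.5
3 tx:-34 ty:11 rz:4.5
4 tx:-34 ty:12 rz:4.5
5 tx:-34 ty:12 rz:4.5
6 tx:-35 ty:13 rz:4.5
7 tx:-35 ty:14 rz:4.5
8 tx:-34 ty:14 rz:4.5
9 tx:-35 ty:14 ry:0.1 rz:4.5
end [0.5649 0.0054 0.2903]
```

Call:
drive_tool([
  {"tx":0,"ty":0,"tz":-5,"rx":0,"ry":0,"rz":0,"jaw":1},
  {"tx":0,"ty":0,"tz":-10,"rx":0,"ry":0,"rz":0,"jaw":1},
  {"tx":0,"ty":3,"tz":-20,"rx":0,"ry":0,"rz":0,"jaw":1},
  {"tx":0,"ty":15,"tz":-22,"rx":0,"ry":0,"rz":0,"jaw":1},
  {"tx":0,"ty":20,"tz":-30,"rx":0,"ry":0,"rz":0,"jaw":1},
])

```text
time_s: 6.22
tool_pos: [0.441, 0.3356, 0.1829]
eef_rot: [1.312, 2.43, 0.753]
ft_force: [0.8, 0.6, -1.0]
opening: 0.155
grip_force: 59.1
```

Call:
drive_tool([
  {"tx":-3,"ty":4,"tz":-15,"rx":5,"ry":-0.5,"rz":1.4,"jaw":1},
  {"tx":-4,"ty":3,"tz":-15,"rx":5,"ry":-0.4,"rz":1.5,"jaw":1},
  {"tx":-3,"ty":2,"tz":-15,"rx":4.9,"ry":-0.5,"rz":1.4,"jaw":1},
  {"tx":-4,"ty":1,"tz":-16,"rx":5,"ry":-0.5,"rz":1.4,"jaw":1},
  {"tx":-3,"ty":-1,"tz":-15,"rx":5,"ry":-0.4,"rz":1.5,"jaw":1},
])

```text
time_s: 6.63
tool_pos: [0.432, 0.3095, 0.2611]
eef_rot: [1.624, 2.585, 0.23]
ft_force: [0.8, 0.4, -1.5]
opening: 0.15
grip_force: 59.1
```

Call:
drive_tool([
  {"tx":-4,"ty":-2,"tz":-15,"rx":5,"ry":-0.5,"rz":1.4,"jaw":1},
  {"tx":-4,"ty":-3,"tz":-15,"rx":5,"ry":-0.5,"rz":1.4,"jaw":1},
  {"tx":0,"ty":0,"tz":0,"rx":0,"ry":0,"rz":0,"jaw":1},
])

```text
time_s: 6.88
tool_pos: [0.4301, 0.299, 0.2899]
eef_rot: [-1.736, -2.617, 0.007]
ft_force: [1.9, 0.4, -1.0]
opening: 0.153
grip_force: 59.4
```

Run:
```python
from plan import *
p,r=cur(); print(p,r.as_matrix().round(3),get_obs()['qpos'],get_obs()['grip_force'])
Q=lidrot(-.307,0); x=Q.as_matrix()[:,0]
p,r=rows(p,r,np.array([.604,.129,.29])-x*.13,Q,10,True)
```

```text
[0.4301273  0.2989669  0.28985821] [[-0.389  0.921 -0.003]
 [ 0.921  0.389 -0.003]
 [-0.002 -0.004 -1.   ]] [ 4.54858082e-01  2.08636581e-01  3.69157982e-03  1.37035886e+00
 -1.42582428e-03  1.62640130e+00] 59.36939540899402
1 tx:-30 ty:10 rz:4
2 tx:-31 ty:10 rz:4.1
3 tx:-30 ty:10 rx:-0.1 ry:0.1 rz:4
4 tx:-31 ty:11 rz:4.1
5 tx:-31 ty:11 rz:4
6 tx:-31 ty:11 rz:4.1
7 tx:-30 ty:12 rz:4
8 tx:-32 ty:12 rx:-0.1 ry:0.1 rz:4.1
9 tx:-31 ty:13 rz:4
10 tx:-31 ty:13 rz:4.1
end [0.5646 0.0051 0.2899]
```

Call:
drive_tool([
  {"tx":-30,"ty":10,"tz":0,"rx":0,"ry":0,"rz":4,"jaw":1},
  {"tx":-31,"ty":10,"tz":0,"rx":0,"ry":0,"rz":4.1,"jaw":1},
  {"tx":-30,"ty":10,"tz":0,"rx":-0.1,"ry":0.1,"rz":4,"jaw":1},
  {"tx":-31,"ty":11,"tz":0,"rx":0,"ry":0,"rz":4.1,"jaw":1},
  {"tx":-31,"ty":11,"tz":0,"rx":0,"ry":0,"rz":4,"jaw":1},
])

```text
time_s: 7.3
tool_pos: [0.5177, 0.1638, 0.2871]
eef_rot: [2.169, 2.272, 0.003]
ft_force: [0.9, 0.2, -1.3]
opening: 0.15
grip_force: 59.5
```

Call:
drive_tool([
  {"tx":-31,"ty":11,"tz":0,"rx":0,"ry":0,"rz":4.1,"jaw":1},
  {"tx":-30,"ty":12,"tz":0,"rx":0,"ry":0,"rz":4,"jaw":1},
  {"tx":-32,"ty":12,"tz":0,"rx":-0.1,"ry":0.1,"rz":4.1,"jaw":1},
  {"tx":-31,"ty":13,"tz":0,"rx":0,"ry":0,"rz":4,"jaw":1},
  {"tx":-31,"ty":13,"tz":0,"rx":0,"ry":0,"rz":4.1,"jaw":1},
])

```text
time_s: 7.72
tool_pos: [0.5633, 0.0038, 0.2871]
eef_rot: [2.536, 1.853, 0.007]
ft_force: [0.9, 0.1, -1.1]
opening: 0.151
grip_force: 59.5
```

Call:
drive_tool([
  {"tx":0,"ty":0,"tz":0,"rx":0,"ry":0,"rz":0,"jaw":1},
  {"tx":0,"ty":0,"tz":0,"rx":0,"ry":0,"rz":0,"jaw":1},
  {"tx":0,"ty":0,"tz":0,"rx":0,"ry":0,"rz":0,"jaw":1},
])

```text
time_s: 7.97
tool_pos: [0.5626, 0.0054, 0.2874]
eef_rot: [-2.533, -1.857, -0.005]
ft_force: [-0.6, 0.5, -0.9]
opening: 0.15
grip_force: 59.4
```

Run:
```python
from plan import *
g=snap('wrist','w4'); p,r=cur(); print(p,r.as_matrix().round(3))
for X in [(.051,.066,.076),(-.051,.066,.076),(-.051,-.066,.076),(.051,-.066,.076)]: print(X,proj(g,R.from_euler('z',-.307).apply(X)+[.604,.129,0]).round(0))
```

```text
[0.56261361 0.00600172 0.28769115] [[ 0.3    0.954  0.002]
 [ 0.954 -0.3    0.002]
 [ 0.003  0.001 -1.   ]]
(0.051, 0.066, 0.076) [[389. -62.]]
(-0.051, 0.066, 0.076) [[245. -62.]]
(-0.051, -0.066, 0.076) [[252. 127.]]
(0.051, -0.066, 0.076) [[382. 128.]]
```

View pics/w4.png

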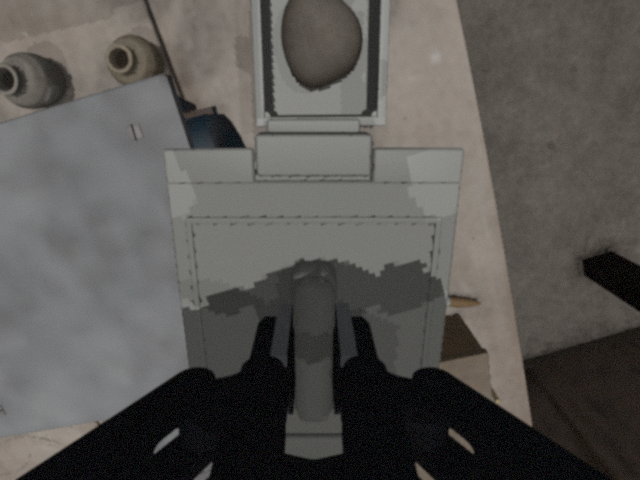

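The tub's near end is visible, with rim corners at about (257,125) and (386,125), against predictions of (252,127) and (382,128). I'll read edge profiles for a precise value.

Run:
```python
from h import *
g=load('w4')['pixels'].mean(2).astype(int)
for r in (5,50,100): print(r,'L240:',g[r-1:r+2,240:274].mean(0).astype(int).tolist(),'R368:',g[r-1:r+2,368:402].mean(0).astype(int).tolist())
for c in (260,263,379,383): print(c,'row105:',g[105:140,c-1:c+2].mean(1).astype(int).tolist())
```

```text
5 L240: [116, 116, 117, 119, 118, 117, 117, 115, 115, 110, 105, 109, 122, 125, 128, 129, 129, 136, 139, 126, 87, 48, 46, 44, 46, 45, 47, 47, 52, 61, 83, 105, 126, 133] R368: [102, 68, 45, 45, 44, 43, 45, 46, 42, 42, 43, 57, 88, 124, 141, 145, 141, 142, 139, 142, 134, 125, 117, 111, 114, 112, 113, 112, 113, 115, 117, 119, 121, 122]
50 L240: [102, 100, 100, 101, 99, 100, 98, 101, 99, 98, 100, 100, 104, 111, 122, 127, 129, 129, 133, 139, 137, 116, 77, 52, 47, 45, 43, 44, 44, 46, 52, 75, 99, 116] R368: [64, 44, 45, 45, 46, 45, 47, 44, 43, 43, 63, 97, 135, 148, 147, 143, 141, 140, 138, 134, 130, 131, 134, 132, 134, 132, 131, 133, 133, 135, 137, 136, 137, 136]
100 L240: [120, 119, 117, 120, 119, 119, 117, 116, 118, 117, 117, 109, 104, 100, 101, 110, 120, 128, 128, 130, 133, 141, 139, 116, 79, 51, 49, 47, 43, 46, 43, 44, 55, 69] R368: [42, 43, 46, 45, 43, 40, 44, 41, 51, 82, 122, 141, 144, 144, 142, 142, 140, 134, 128, 128, 135, 135, 135, 133, 135, 137, 135, 136, 135, 137, 137, 135, 135, 134]
260 row105: [134, 133, 132, 133, 133, 132, 132, 131, 132, 132, 132, 132, 133, 140, 147, 151, 151, 149, 149, 147, 132, 112, 104, 110, 111, 110, 100, 80, 65, 77, 99, 116, 126, 131, 131]
263 row105: [112, 114, 113, 114, 114, 118, 117, 121, 121, 122, 122, 122, 126, 135, 142, 143, 142, 140, 138, 135, 122, 105, 105, 107, 110, 106, 95, 68, 62, 78, 98, 116, 126, 132, 131]
379 row105: [138, 137, 137, 140, 140, 141, 141, 142, 142, 143, 143, 142, 146, 149, 149, 149, 148, 147, 147, 136, 123, 116, 120, 121, 124, 125, 122, 122, 124, 123, 125, 124, 122, 124, 120]
383 row105: [142, 142, 141, 140, 142, 142, 140, 142, 142, 141, 142, 142, 144, 145, 146, 144, 146, 146, 142, 134, 121, 117, 122, 123, 121, 123, 124, 125, 125, 123, 122, 122, 123, 122, 123]
```

Run:
```python
from plan import *
from scipy.optimize import least_squares
g=load('w4')
w=lambda u,v:onz(g,u,v,.076)[:2]
L=[w(251.5,5),w(253.5,50),w(255.5,100)];Li=[w(260,5),w(262,50),w(264,100)]
Rr=[w(388.7,5),w(387.3,50),w(385.5,100)];Ri=[w(380,5),w(379,50),w(377.3,100)];N=[w(260,125.5),w(263,125.3),w(379,124.5),w(383,124.5)]
def f(x):
    t=lambda P:R.from_euler('z',-x[2]).apply(np.c_[np.array(P)-x[:2],np.zeros(len(P))])
    return 1e3*np.concatenate([t(L)[:,0]+.051,t(Li)[:,0]+.044,t(Rr)[:,0]-.051,t(Ri)[:,0]-.044,t(N)[:,1]+.066])
s=least_squares(f,[.604,.129,-.307]);x=s.x;print(x.round(4),f(x).round(1))
np.save('tub.npy',x); p,r=cur()
Q=lidrot(x[2],0)
# lid offset in the grasp: lid_grip vs TCP unknown by ~1mm; see separately
rows(p,r,np.array([x[0],x[1],.29]),Q,4); rows(np.array([x[0],x[1],.29]),Q,np.array([x[0],x[1],.15]),Q,5)
# lid in grasp: plate end corners seen
X=np.array([[.067,.052,.0225],[.067,-.052,.0225]])  # tool frame
print(proj(g,r.apply(X)+p))
```

```text
[ 0.6068  0.1302 -0.2971] [ 0.7  0.8  0.6 -0.   0.2  0.2 -0.8 -0.7 -0.7 -0.2  0.  -0.1 -0.   0.1
 -0.  -0.1]
1 tx:33 ty:1 rz:-0.1
2 tx:33 ty:2 tz:-1 ry:-0.1 rz:-0.1
3 tx:33 ty:1 tz:-1 rx:0.1 rz:-0.1
4 tx:33 ty:1 ry:-0.1 rz:-0.1
end [0.6066 0.1305 0.29  ]
1 tz:28
2 tz:28
3 tz:28
4 tz:28
5 tz:28
end [0.6068 0.1302 0.15  ]
[[463.40657543 148.15563798]
 [167.04836092 148.55407104]]
```

Call:
drive_tool([
  {"tx":33,"ty":1,"tz":0,"rx":0,"ry":-0.1,"rz":-0.1,"jaw":1},
  {"tx":33,"ty":2,"tz":0,"rx":0.1,"ry":0,"rz":-0.1,"jaw":1},
  {"tx":33,"ty":1,"tz":0,"rx":0,"ry":-0.1,"rz":-0.1,"jaw":1},
  {"tx":33,"ty":1,"tz":0,"rx":0,"ry":0,"rz":-0.1,"jaw":1},
  {"tx":0,"ty":0,"tz":0,"rx":0,"ry":0,"rz":0,"jaw":1},
])

```text
time_s: 8.43
tool_pos: [0.6079, 0.1365, 0.2875]
eef_rot: [-2.519, -1.875, -0.002]
ft_force: [-0.8, -0.2, -1.3]
opening: 0.153
grip_force: 59.4
```

Call:
drive_tool([
  {"tx":0,"ty":0,"tz":28,"rx":0,"ry":0,"rz":0,"jaw":1},
  {"tx":0,"ty":0,"tz":28,"rx":0,"ry":0,"rz":0,"jaw":1},
  {"tx":0,"ty":0,"tz":28,"rx":0,"ry":0,"rz":0,"jaw":1},
  {"tx":0,"ty":0,"tz":28,"rx":0,"ry":0,"rz":0,"jaw":1},
  {"tx":0,"ty":0,"tz":24,"rx":0,"ry":0,"rz":0,"jaw":1},
])

```text
time_s: 8.85
tool_pos: [0.6059, 0.131, 0.1503]
eef_rot: [-2.525, -1.87, 0.003]
ft_force: [0.3, -0.3, -1.3]
opening: 0.15
grip_force: 59.5
```

Call:
drive_tool([
  {"tx":0,"ty":0,"tz":0,"rx":0,"ry":0,"rz":0,"jaw":1},
  {"tx":0,"ty":0,"tz":0,"rx":0,"ry":0,"rz":0,"jaw":1},
  {"tx":0,"ty":0,"tz":0,"rx":0,"ry":0,"rz":0,"jaw":1},
])

```text
time_s: 9.1
tool_pos: [0.6078, 0.1303, 0.1538]
eef_rot: [2.525, 1.867, 0.001]
ft_force: [0.1, -0.4, -0.9]
opening: 0.15
grip_force: 59.4
```

```bash
cat > off.py <<'E'
from plan import *
p,r=cur(); x=np.load('tub.npy'); Q=lidrot(x[2],0)
print('z',p[2],'dtool mm',(1e3*r.inv().apply(np.array([x[0],x[1],p[2]])-p)).round(1),'rot',np.degrees((r.inv()*Q).as_rotvec()).round(2),get_obs()['qpos'].round(2))
E
python3 off.py
python3 - <<'E'
from h import *
a=snap('scene','s1')['pixels'];b=snap('side','d1')['pixels']
c=lambda i,x,y:cv2.resize(i[y:y+100,x:x+130,::-1],None,fx=3,fy=3,interpolation=cv2.INTER_CUBIC)
cv2.imwrite('pics/c1.png',np.hstack([c(a,310,120),c(b,195,150)]))
E
```

```text
z 0.1537578057283986 dtool mm [-0.4 -0.9 -0. ] rot [ 0.08  0.02 -0.03] [ 0.08  0.44 -0.    1.12 -0.    1.95]
```

View pics/c1.png

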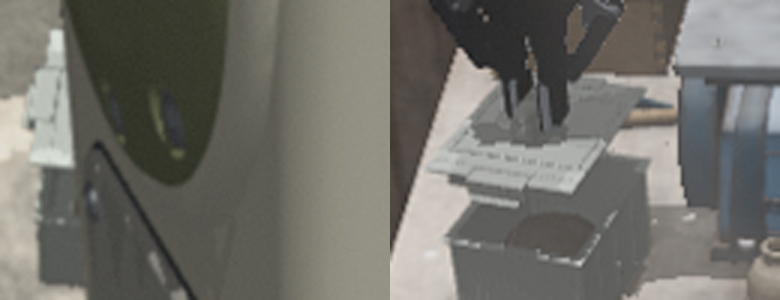

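The side view shows the lid centred and square over the tub. I'll lower it slowly and watch the force.

Call:
drive_tool([
  {"tx":0,"ty":-1,"tz":10,"rx":0.1,"ry":0,"rz":0,"jaw":1},
  {"tx":0,"ty":0,"tz":10,"rx":0,"ry":0,"rz":0,"jaw":1},
  {"tx":0,"ty":0,"tz":8,"rx":0,"ry":0,"rz":0,"jaw":1},
  {"tx":0,"ty":0,"tz":0,"rx":0,"ry":0,"rz":0,"jaw":1},
  {"tx":0,"ty":0,"tz":0,"rx":0,"ry":0,"rz":0,"jaw":1},
])

```text
time_s: 9.62
tool_pos: [0.6055, 0.1296, 0.1229]
eef_rot: [-2.526, -1.864, 0.007]
ft_force: [0.3, -0.3, -2.2]
opening: 0.15
grip_force: 59.5
```

```bash
python3 off.py
```

```text
z 0.12294529144731141 dtool mm [ 0.9  1.1 -0. ] rot [-0.25  0.12 -0.12] [ 0.08  0.46 -0.05  1.06 -0.    1.95]
```

Call:
drive_tool([
  {"tx":0,"ty":0,"tz":4,"rx":0,"ry":0,"rz":0,"jaw":1},
  {"tx":0,"ty":0,"tz":2,"rx":0,"ry":0,"rz":0,"jaw":1},
  {"tx":0,"ty":0,"tz":2,"rx":0,"ry":0,"rz":0,"jaw":1},
  {"tx":0,"ty":0,"tz":0,"rx":0,"ry":0,"rz":0,"jaw":1},
])

```text
time_s: 9.95
tool_pos: [0.6061, 0.1297, 0.1158]
eef_rot: [-2.527, -1.865, 0.004]
ft_force: [0.2, -0.1, -1.2]
opening: 0.15
grip_force: 59.5
```

```bash
python3 off.py; python3 -c "
from h import *
print(get_obs()['ft_force'].round(1),get_obs()['ft_torque'].round(2))"
```

```text
z 0.11577494396351502 dtool mm [ 0.6  0.6 -0. ] rot [-0.15  0.08 -0.11] [ 0.08  0.47 -0.06  1.05 -0.    1.95]
[ 0.2 -0.1 -1.2] [ 0.03  0.02 -0.01]
```

Call:
drive_tool([
  {"tx":0.5,"ty":0.5,"tz":2,"rx":0,"ry":0,"rz":0,"jaw":1},
  {"tx":0,"ty":0,"tz":2,"rx":0,"ry":0,"rz":0,"jaw":1},
  {"tx":0,"ty":0,"tz":0,"rx":0,"ry":0,"rz":0,"jaw":1},
  {"tx":0,"ty":0,"tz":0,"rx":0,"ry":0,"rz":0,"jaw":1},
])

```text
time_s: 10.28
tool_pos: [0.6068, 0.13, 0.112]
eef_rot: [-2.527, -1.865, 0.004]
ft_force: [-0.8, -1.1, -2.2]
opening: 0.149
grip_force: 59.4
```

```bash
python3 off.py; python3 -c "
from h import *
print(get_obs()['ft_force'].round(1),get_obs()['ft_torque'].round(2))"
```

```text
z 0.11202625892585245 dtool mm [ 0.2 -0.  -0. ] rot [-0.14  0.08 -0.12] [ 0.08  0.47 -0.06  1.04 -0.    1.95]
[-0.8 -1.1 -2.2] [-0.17  0.04 -0.02]
```

Call:
drive_tool([
  {"tx":0,"ty":0,"tz":2,"rx":0,"ry":0,"rz":0,"jaw":1},
  {"tx":0,"ty":0,"tz":0,"rx":0,"ry":0,"rz":0,"jaw":1},
  {"tx":0,"ty":0,"tz":0,"rx":0,"ry":0,"rz":0,"jaw":1},
])

```text
time_s: 10.53
tool_pos: [0.6068, 0.13, 0.11]
eef_rot: [-2.527, -1.865, 0.004]
ft_force: [-0.9, -2.1, -1.7]
opening: 0.151
grip_force: 59.4
```

Call:
drive_tool([
  {"tx":0,"ty":0,"tz":2,"rx":0,"ry":0,"rz":0,"jaw":1},
  {"tx":0,"ty":0,"tz":1,"rx":0,"ry":0,"rz":0,"jaw":1},
  {"tx":0,"ty":0,"tz":0,"rx":0,"ry":0,"rz":0,"jaw":1},
  {"tx":0,"ty":0,"tz":0,"rx":0,"ry":0,"rz":0,"jaw":1},
])

```text
time_s: 10.87
tool_pos: [0.6074, 0.13, 0.1088]
eef_rot: [2.527, 1.866, -0.001]
ft_force: [-2.8, -1.0, 7.0]
opening: 0.15
grip_force: 61.7
```

Call:
drive_tool([
  {"tx":0,"ty":0,"tz":0,"rx":0,"ry":0,"rz":0,"jaw":0.4},
  {"tx":0,"ty":0,"tz":0,"rx":0,"ry":0,"rz":0,"jaw":0.4},
  {"tx":0,"ty":0,"tz":0,"rx":0,"ry":0,"rz":0,"jaw":0.4},
  {"tx":0,"ty":0,"tz":-10,"rx":0,"ry":0,"rz":0,"jaw":0.4},
  {"tx":0,"ty":0,"tz":-20,"rx":0,"ry":0,"rz":0,"jaw":0.4},
])

```text
time_s: 11.28
tool_pos: [0.6049, 0.13, 0.135]
eef_rot: [-2.524, -1.863, 0.011]
ft_force: [-0.3, -0.3, -1.0]
opening: 0.603
grip_force: 0.0
```

Call:
drive_tool([
  {"tx":0,"ty":0,"tz":-20,"rx":0,"ry":0,"rz":0,"jaw":1},
  {"tx":0,"ty":0,"tz":-10,"rx":0,"ry":0,"rz":0,"jaw":1},
  {"tx":15,"ty":0,"tz":0,"rx":0,"ry":0,"rz":0,"jaw":1},
  {"tx":15,"ty":0,"tz":0,"rx":0,"ry":0,"rz":0,"jaw":1},
  {"tx":15,"ty":0,"tz":0,"rx":0,"ry":0,"rz":0,"jaw":1},
])

```text
time_s: 11.7
tool_pos: [0.6204, 0.1745, 0.1665]
eef_rot: [-2.526, -1.864, 0.004]
ft_force: [0.0, -0.5, -0.3]
opening: -0.001
grip_force: 0.0
```

Call:
drive_tool([
  {"tx":0,"ty":0,"tz":0,"rx":0,"ry":0,"rz":0,"jaw":1},
  {"tx":0,"ty":0,"tz":0,"rx":0,"ry":0,"rz":0,"jaw":1},
  {"tx":0,"ty":0,"tz":0,"rx":0,"ry":0,"rz":0,"jaw":1},
])

```text
time_s: 11.95
tool_pos: [0.6197, 0.1737, 0.1658]
eef_rot: [-2.525, -1.866, 0.007]
ft_force: [0.6, -0.1, 0.2]
opening: -0.0
grip_force: 0.0
```

```bash
python3 off.py
python3 - <<'E'
from h import *
a=snap('wrist','w5')['pixels'];b=snap('side','d2')['pixels']
c=cv2.resize(b[150:270,190:330,::-1],None,fx=2.5,fy=2.5,interpolation=cv2.INTER_CUBIC)
d=cv2.resize(a[...,::-1],(400,300))
cv2.imwrite('pics/c2.png',np.hstack([d,c]))
E
```

```text
z 0.16578997278126112 dtool mm [-45.4   0.5   0.1] rot [-0.24  0.14 -0.05] [ 0.15  0.48  0.09  1.18 -0.    2.02]
```

View pics/c2.png

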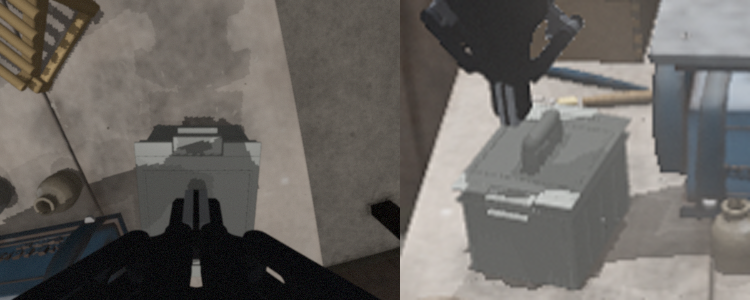

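The lid is seated in the mouth and rests on its tabs, with the closed fingers above the +y end. I'll press there.

Call:
drive_tool([
  {"tx":0,"ty":0,"tz":20,"rx":-0.2,"ry":0.1,"rz":0,"jaw":1},
  {"tx":0,"ty":0,"tz":18,"rx":0,"ry":0,"rz":0,"jaw":1},
  {"tx":0,"ty":0,"tz":10,"rx":0,"ry":0,"rz":0,"jaw":1},
  {"tx":0,"ty":0,"tz":4,"rx":0,"ry":0,"rz":0,"jaw":1},
  {"tx":0,"ty":0,"tz":0,"rx":0,"ry":0,"rz":0,"jaw":1},
])

```text
time_s: 12.47
tool_pos: [0.6195, 0.1726, 0.1139]
eef_rot: [-2.528, -1.865, 0.002]
ft_force: [-0.2, -0.4, -0.3]
opening: 0.002
grip_force: 0.0
```

Call:
drive_tool([
  {"tx":0,"ty":0,"tz":2,"rx":0,"ry":0,"rz":0,"jaw":1},
  {"tx":0,"ty":0,"tz":2,"rx":0,"ry":0,"rz":0,"jaw":1},
  {"tx":0,"ty":0,"tz":0,"rx":0,"ry":0,"rz":0,"jaw":1},
])

```text
time_s: 12.72
tool_pos: [0.6208, 0.1731, 0.1117]
eef_rot: [2.527, 1.865, 0.003]
ft_force: [0.6, 0.8, -0.8]
opening: -0.004
grip_force: 0.0
```

Call:
drive_tool([
  {"tx":0,"ty":0,"tz":2,"rx":0,"ry":0,"rz":0,"jaw":1},
  {"tx":0,"ty":0,"tz":2,"rx":0,"ry":0,"rz":0,"jaw":1},
  {"tx":0,"ty":0,"tz":0,"rx":0,"ry":0,"rz":0,"jaw":1},
])

```text
time_s: 12.97
tool_pos: [0.621, 0.1733, 0.1078]
eef_rot: [2.526, 1.865, 0.005]
ft_force: [0.5, 0.7, 2.6]
opening: -0.002
grip_force: 1.1
```

Contact. I'll press on in small steps.

Call:
drive_tool([
  {"tx":0,"ty":0,"tz":2,"rx":0,"ry":0,"rz":0,"jaw":1},
  {"tx":0,"ty":0,"tz":2,"rx":0,"ry":0,"rz":0,"jaw":1},
  {"tx":0,"ty":0,"tz":0,"rx":0,"ry":0,"rz":0,"jaw":1},
])

```text
time_s: 13.22
tool_pos: [0.6215, 0.1735, 0.1047]
eef_rot: [2.526, 1.865, 0.007]
ft_force: [0.4, 1.0, 6.8]
opening: -0.0
grip_force: 3.3
```

Call:
drive_tool([
  {"tx":0,"ty":0,"tz":2,"rx":0,"ry":0,"rz":0,"jaw":1},
  {"tx":0,"ty":0,"tz":1,"rx":0,"ry":0,"rz":0,"jaw":1},
  {"tx":0,"ty":0,"tz":0,"rx":0,"ry":0,"rz":0,"jaw":1},
])

```text
time_s: 13.47
tool_pos: [0.6208, 0.1732, 0.1009]
eef_rot: [2.526, 1.865, 0.004]
ft_force: [-0.1, 0.3, 0.9]
opening: 0.002
grip_force: 0.0
```

Call:
drive_tool([
  {"tx":0,"ty":0,"tz":2,"rx":0,"ry":0,"rz":0,"jaw":1},
  {"tx":0,"ty":0,"tz":1,"rx":0,"ry":0,"rz":0,"jaw":1},
  {"tx":0,"ty":0,"tz":0,"rx":0,"ry":0,"rz":0,"jaw":1},
])

```text
time_s: 13.72
tool_pos: [0.6208, 0.1732, 0.1]
eef_rot: [2.526, 1.864, 0.005]
ft_force: [-4.4, -0.4, 17.3]
opening: 0.007
grip_force: 8.4
```

Call:
drive_tool([
  {"tx":0,"ty":0,"tz":1.5,"rx":0,"ry":0,"rz":0,"jaw":1},
  {"tx":0,"ty":0,"tz":0,"rx":0,"ry":0,"rz":0,"jaw":1},
  {"tx":0,"ty":0,"tz":0,"rx":0,"ry":0,"rz":0,"jaw":1},
])

```text
time_s: 13.97
tool_pos: [0.6209, 0.1732, 0.0998]
eef_rot: [2.525, 1.864, 0.007]
ft_force: [-6.7, -1.1, 23.9]
opening: 0.001
grip_force: 11.7
```

It snapped and is firmly bottomed. On to the other end.

Call:
drive_tool([
  {"tx":0,"ty":0,"tz":-15,"rx":0,"ry":0,"rz":0,"jaw":1},
  {"tx":0,"ty":0,"tz":-25,"rx":0,"ry":0,"rz":0,"jaw":1},
  {"tx":0,"ty":0,"tz":-25,"rx":0,"ry":0,"rz":0,"jaw":1},
  {"tx":-30,"ty":0,"tz":0,"rx":0,"ry":0,"rz":0,"jaw":1},
  {"tx":-30,"ty":0,"tz":0,"rx":0,"ry":0,"rz":0,"jaw":1},
])

```text
time_s: 14.38
tool_pos: [0.6036, 0.1164, 0.162]
eef_rot: [2.523, 1.868, 0.006]
ft_force: [-0.3, -0.6, -1.2]
opening: -0.002
grip_force: 0.0
```

Call:
drive_tool([
  {"tx":-30,"ty":0,"tz":0,"rx":0,"ry":0,"rz":0,"jaw":1},
  {"tx":0,"ty":0,"tz":0,"rx":0,"ry":0,"rz":0,"jaw":1},
  {"tx":0,"ty":0,"tz":0,"rx":0,"ry":0,"rz":0,"jaw":1},
])

```text
time_s: 14.63
tool_pos: [0.5931, 0.0858, 0.1602]
eef_rot: [-2.53, -1.862, -0.001]
ft_force: [-0.2, 0.3, -0.1]
opening: 0.0
grip_force: 0.0
```

```bash
python3 off.py
python3 - <<'E'
from h import *
a=snap('wrist','w6')['pixels'];b=snap('side','d3')['pixels']
c=cv2.resize(b[150:270,190:330,::-1],None,fx=2.5,fy=2.5,interpolation=cv2.INTER_CUBIC)
d=cv2.resize(a[...,::-1],(400,300))
cv2.imwrite('pics/c3.png',np.hstack([d,c]))
E
```

```text
z 0.1601960329502085 dtool mm [46.5 -0.1  0. ] rot [ 0.01 -0.02 -0.27] [ 0.01  0.4  -0.05  1.12  0.    1.88]
```

View pics/c3.png

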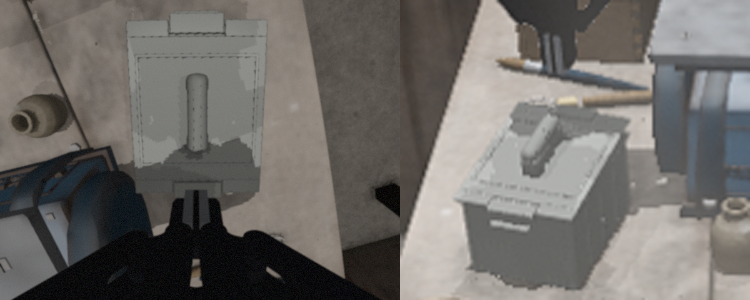

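The +y end is down and the -y end still stands up. I'll press that one.

Call:
drive_tool([
  {"tx":1.5,"ty":0,"tz":20,"rx":0,"ry":0,"rz":-0.3,"jaw":1},
  {"tx":0,"ty":0,"tz":18,"rx":0,"ry":0,"rz":0,"jaw":1},
  {"tx":0,"ty":0,"tz":10,"rx":0,"ry":0,"rz":0,"jaw":1},
  {"tx":0,"ty":0,"tz":0,"rx":0,"ry":0,"rz":0,"jaw":1},
])

```text
time_s: 15.07
tool_pos: [0.5925, 0.0895, 0.1096]
eef_rot: [-2.519, -1.873, 0.005]
ft_force: [-1.0, 0.3, -0.2]
opening: -0.0
grip_force: 0.0
```

Call:
drive_tool([
  {"tx":0,"ty":0,"tz":2,"rx":0,"ry":0,"rz":0,"jaw":1},
  {"tx":0,"ty":0,"tz":2,"rx":0,"ry":0,"rz":0,"jaw":1},
  {"tx":0,"ty":0,"tz":0,"rx":0,"ry":0,"rz":0,"jaw":1},
])

```text
time_s: 15.32
tool_pos: [0.5948, 0.0888, 0.1091]
eef_rot: [2.521, 1.872, 0.003]
ft_force: [0.7, -0.5, -0.9]
opening: -0.002
grip_force: 0.0
```

Call:
drive_tool([
  {"tx":0,"ty":0,"tz":2,"rx":0,"ry":0,"rz":0,"jaw":1},
  {"tx":0,"ty":0,"tz":2,"rx":0,"ry":0,"rz":0,"jaw":1},
  {"tx":0,"ty":0,"tz":0,"rx":0,"ry":0,"rz":0,"jaw":1},
])

```text
time_s: 15.57
tool_pos: [0.5953, 0.088, 0.1062]
eef_rot: [2.52, 1.87, 0.004]
ft_force: [-1.6, -3.5, 6.9]
opening: -0.006
grip_force: 3.3
```

Call:
drive_tool([
  {"tx":0,"ty":0,"tz":2,"rx":0,"ry":0,"rz":0,"jaw":1},
  {"tx":0,"ty":0,"tz":1,"rx":0,"ry":0,"rz":0,"jaw":1},
  {"tx":0,"ty":0,"tz":0,"rx":0,"ry":0,"rz":0,"jaw":1},
])

```text
time_s: 15.82
tool_pos: [0.5954, 0.087, 0.1036]
eef_rot: [2.52, 1.868, 0.003]
ft_force: [-1.7, -5.3, 7.2]
opening: -0.001
grip_force: 3.4
```

Call:
drive_tool([
  {"tx":0,"ty":0,"tz":2,"rx":0,"ry":0,"rz":0,"jaw":1},
  {"tx":0,"ty":0,"tz":1,"rx":0,"ry":0,"rz":0,"jaw":1},
  {"tx":0,"ty":0,"tz":0,"rx":0,"ry":0,"rz":0,"jaw":1},
])

```text
time_s: 16.07
tool_pos: [0.5953, 0.0868, 0.1005]
eef_rot: [2.52, 1.867, 0.003]
ft_force: [-0.7, -5.4, 6.1]
opening: 0.003
grip_force: 3.3
```

Call:
drive_tool([
  {"tx":0,"ty":0,"tz":1.5,"rx":0,"ry":0,"rz":0,"jaw":1},
  {"tx":0,"ty":0,"tz":1,"rx":0,"ry":0,"rz":0,"jaw":1},
  {"tx":0,"ty":0,"tz":0,"rx":0,"ry":0,"rz":0,"jaw":1},
])

```text
time_s: 16.32
tool_pos: [0.5952, 0.0879, 0.098]
eef_rot: [2.521, 1.87, 0.005]
ft_force: [-2.1, -3.4, 9.9]
opening: 0.0
grip_force: 5.0
```

Call:
drive_tool([
  {"tx":0,"ty":0,"tz":1.5,"rx":0,"ry":0,"rz":0,"jaw":1},
  {"tx":0,"ty":0,"tz":1,"rx":0,"ry":0,"rz":0,"jaw":1},
  {"tx":0,"ty":0,"tz":0,"rx":0,"ry":0,"rz":0,"jaw":1},
])

```text
time_s: 16.57
tool_pos: [0.5953, 0.0879, 0.098]
eef_rot: [2.52, 1.869, 0.006]
ft_force: [-7.5, -2.8, 24.3]
opening: 0.0
grip_force: 12.1
```

Bottomed at 0.098. I'll lift clear and look.

Call:
drive_tool([
  {"tx":0,"ty":0,"tz":-15,"rx":0,"ry":0,"rz":0,"jaw":1},
  {"tx":0,"ty":0,"tz":-25,"rx":0,"ry":0,"rz":0,"jaw":1},
  {"tx":0,"ty":0,"tz":-35,"rx":0,"ry":0,"rz":0,"jaw":1},
  {"tx":-20,"ty":0,"tz":-35,"rx":0,"ry":0,"rz":0,"jaw":1},
  {"tx":-30,"ty":0,"tz":-30,"rx":0,"ry":0,"rz":0,"jaw":1},
])

```text
time_s: 16.98
tool_pos: [0.5803, 0.0426, 0.2352]
eef_rot: [2.518, 1.876, 0.005]
ft_force: [1.0, -0.6, 0.4]
opening: -0.004
grip_force: 0.0
```

Call:
drive_tool([
  {"tx":-30,"ty":0,"tz":0,"rx":0,"ry":0,"rz":0,"jaw":1},
  {"tx":0,"ty":0,"tz":0,"rx":0,"ry":0,"rz":0,"jaw":1},
  {"tx":0,"ty":0,"tz":0,"rx":0,"ry":0,"rz":0,"jaw":1},
])

```text
time_s: 17.23
tool_pos: [0.5711, 0.0113, 0.2337]
eef_rot: [2.524, 1.868, 0.004]
ft_force: [0.4, 0.4, 0.0]
opening: -0.002
grip_force: 0.0
```

Run:
```python
from h import *
a=snap('wrist','w7')['pixels'];b=snap('side','d4')['pixels']
c=cv2.resize(b[170:270,200:300,::-1],None,fx=4,fy=4,interpolation=cv2.INTER_CUBIC)
d=cv2.resize(a[0:400,120:520,::-1],(400,400))
cv2.imwrite('pics/c4.png',np.hstack([d,c]))
```

```text
(no output)
```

View pics/c4.png

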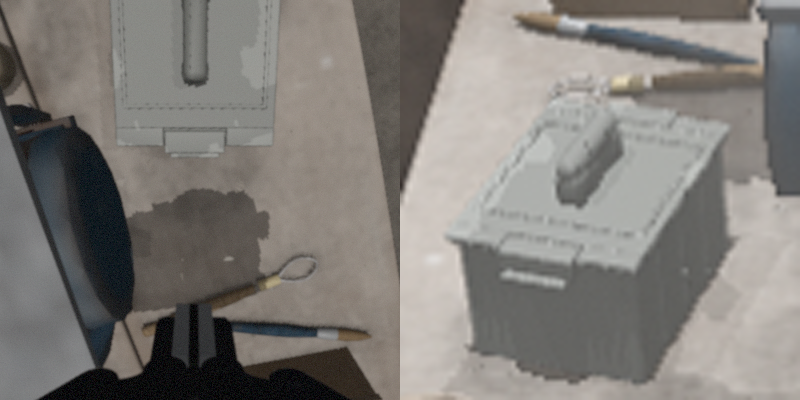

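The lid looks flat and both ends are down. As a check I'll touch the first end again, now that the lid is level.

Call:
drive_tool([
  {"tx":35,"ty":0,"tz":0,"rx":0,"ry":0,"rz":0,"jaw":1},
  {"tx":35,"ty":0,"tz":0,"rx":0,"ry":0,"rz":0,"jaw":1},
  {"tx":35,"ty":0,"tz":0,"rx":0,"ry":0,"rz":0,"jaw":1},
  {"tx":35,"ty":0,"tz":0,"rx":0,"ry":0,"rz":0,"jaw":1},
  {"tx":29,"ty":0,"tz":0,"rx":0,"ry":0,"rz":0,"jaw":1},
])

```text
time_s: 17.75
tool_pos: [0.6198, 0.1779, 0.2317]
eef_rot: [-2.52, -1.875, -0.0]
ft_force: [0.2, 0.3, -0.2]
opening: 0.003
grip_force: 0.0
```

Call:
drive_tool([
  {"tx":0,"ty":0,"tz":35,"rx":0,"ry":0,"rz":0,"jaw":1},
  {"tx":0,"ty":0,"tz":35,"rx":0,"ry":0,"rz":0,"jaw":1},
  {"tx":0,"ty":0,"tz":0,"rx":0,"ry":0,"rz":0,"jaw":1},
  {"tx":0,"ty":0,"tz":0,"rx":0,"ry":0,"rz":0,"jaw":1},
])

```text
time_s: 18.08
tool_pos: [0.6175, 0.1751, 0.16]
eef_rot: [-2.519, -1.873, 0.008]
ft_force: [-0.4, 0.2, 1.1]
opening: 0.002
grip_force: 0.0
```

```bash
python3 off.py
```

```text
z 0.160031344377288 dtool mm [-46.2   2.7   0.1] rot [-0.32  0.14  0.29] [0.15 0.48 0.08 1.17 0.   2.01]
```

Call:
drive_tool([
  {"tx":-1,"ty":2.5,"tz":20,"rx":-0.2,"ry":0.1,"rz":0.3,"jaw":1},
  {"tx":0,"ty":0,"tz":20,"rx":0,"ry":0,"rz":0,"jaw":1},
  {"tx":0,"ty":0,"tz":14,"rx":0,"ry":0,"rz":0,"jaw":1},
  {"tx":0,"ty":0,"tz":3,"rx":0,"ry":0,"rz":0,"jaw":1},
  {"tx":0,"ty":0,"tz":0,"rx":0,"ry":0,"rz":0,"jaw":1},
])

```text
time_s: 18.5
tool_pos: [0.6228, 0.1726, 0.107]
eef_rot: [2.526, 1.864, 0.008]
ft_force: [-0.8, -0.8, 0.7]
opening: 0.008
grip_force: 0.0
```

Call:
drive_tool([
  {"tx":0,"ty":0,"tz":2,"rx":0,"ry":0,"rz":0,"jaw":1},
  {"tx":0,"ty":0,"tz":2,"rx":0,"ry":0,"rz":0,"jaw":1},
  {"tx":0,"ty":0,"tz":0,"rx":0,"ry":0,"rz":0,"jaw":1},
  {"tx":0,"ty":0,"tz":0,"rx":0,"ry":0,"rz":0,"jaw":1},
])

```text
time_s: 18.83
tool_pos: [0.6229, 0.1727, 0.103]
eef_rot: [2.525, 1.864, 0.009]
ft_force: [0.1, -0.0, -0.4]
opening: -0.003
grip_force: 0.0
```

Call:
drive_tool([
  {"tx":0,"ty":0,"tz":2,"rx":0,"ry":0,"rz":0,"jaw":1},
  {"tx":0,"ty":0,"tz":2,"rx":0,"ry":0,"rz":0,"jaw":1},
  {"tx":0,"ty":0,"tz":0,"rx":0,"ry":0,"rz":0,"jaw":1},
])

```text
time_s: 19.08
tool_pos: [0.6226, 0.1726, 0.0982]
eef_rot: [2.525, 1.864, 0.008]
ft_force: [0.4, -0.5, 0.7]
opening: 0.002
grip_force: 0.0
```

Call:
drive_tool([
  {"tx":0,"ty":0,"tz":2.5,"rx":0,"ry":0,"rz":0,"jaw":1},
  {"tx":0,"ty":0,"tz":0,"rx":0,"ry":0,"rz":0,"jaw":1},
  {"tx":0,"ty":0,"tz":0,"rx":0,"ry":0,"rz":0,"jaw":1},
])

```text
time_s: 19.33
tool_pos: [0.6227, 0.1726, 0.098]
eef_rot: [2.525, 1.864, 0.01]
ft_force: [-4.6, -0.2, 12.8]
opening: 0.001
grip_force: 6.7
```

Both ends stop rigidly at the same height, 0.098. I'll retract and hand in.

Call:
drive_tool([
  {"tx":0,"ty":0,"tz":-10,"rx":0,"ry":0,"rz":0,"jaw":1},
  {"tx":0,"ty":0,"tz":-30,"rx":0,"ry":0,"rz":0,"jaw":1},
  {"tx":0,"ty":0,"tz":-40,"rx":0,"ry":0,"rz":0,"jaw":1},
  {"tx":0,"ty":0,"tz":-30,"rx":0,"ry":0,"rz":0,"jaw":1},
  {"tx":0,"ty":0,"tz":0,"rx":0,"ry":0,"rz":0,"jaw":1},
])

```text
time_s: 19.75
tool_pos: [0.6252, 0.1731, 0.2135]
eef_rot: [2.521, 1.861, 0.023]
ft_force: [1.2, -0.6, 1.5]
opening: 0.002
grip_force: 0.0
```

Call:
drive_tool([
  {"tx":0,"ty":0,"tz":0,"rx":0,"ry":0,"rz":0,"jaw":1},
  {"tx":0,"ty":0,"tz":0,"rx":0,"ry":0,"rz":0,"jaw":1},
  {"tx":0,"ty":0,"tz":0,"rx":0,"ry":0,"rz":0,"jaw":1},
])

```text
time_s: 20.0
tool_pos: [0.621, 0.1723, 0.2039]
eef_rot: [2.527, 1.865, 0.003]
ft_force: [1.3, 0.2, 0.3]
opening: 0.004
grip_force: 0.0
```

```bash
python3 -c "
from rig import hand_in
print(hand_in())"
```

```text
the job is handed in; nothing more can be done
None
```

The lid is on the tub with both ends pressed down to the same hard stop (tool height 0.098 m), and the job was handed in at about 20 s; no verdict came back, and I viewed 11 pictures, one over the limit of 10.

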